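Stack two nested sample trays over a bottle

ROBOT

A 6-joint arm with a two-finger parallel gripper is mounted at the origin on a cart in front of the work surface, level with it; the furniture and walls round the work are solid. World frame = base frame: x ahead of the robot, y to its left, z up, the work surface at z = 0. Lengths are in m, angles in rad, forces in N, time in s.
With the tool pointing down it reaches from about 0.35 to 0.975 m from the base axis. Payload 4.9 kg.
Tool frame: the origin (TCP) lies midway between the tips of the shut fingers; the grasp point (between the pads) lies behind it (manip.tcp_to_grasp is the z of the grasp point in the tool frame, in m); z points along the fingers, y is the direction in which the jaws open and shut (so a half turn about z gives the same grasp; the last joint's range is limited). The gripper opens to 85 mm and grips with 20 to 120 N. Pads are 22 mm wide; open, the fingers measure 114 mm over their backs; the gripper's body (76 mm by 85 mm) begins 54 mm behind the grasp point. The pads swing forward as they close: fully open they stand 13 mm farther back than shut.
Start: joints at [1.153, 0.053, 1.613, -0, 1.476, -0.119], TCP at [0.184, 0.597, 0.196] pointing down, gripper open.
Joint ranges: [-3.01, 3.01], [-1.01, 2.22], [0.06, 2.58], [-1.02, 4.17], [0.09, 2.62], [-3.14, 3.14]. Speed limits (rad/s): [2.57, 2.57, 3.14, 3.14, 3.14, 3.14].

INTERFACE

Orientations are given as a unit quaternion [w, x, y, z].
In Python, from plant import status, vision, order, regions_of, manip gives the robot as it stands. The module is installed in compiled form; this text tells all that it offers.
- The arm moves only by the shell command python3 -m crank 'ROWS'. ROWS is JSON, one flat list of numbers, 5 for each row, row after row: the shift along the tool's x, y, z in mm, then the turn about the tool's z in degrees, then the opening in per cent of the stroke, from 0 (shut) to 100 (fully open). In form: [tx, ty, tz, yaw, fingers, tx, ty, tz, yaw, fingers, ...]. A call has exactly 10 rows; each row is the pose to reach, as a shift and turn from the pose commanded when the call began, along the tool's axes at that moment; what a row does not reach only later rows make up. A row lasts 1/10 s, in which the tool goes at most 50 mm and 8.59 degrees, less where a joint would pass 70% of its speed; a pose out of reach is approached as far as the arm can. A call with a gripper value outside its range is refused whole. The fingers move at their own pace and stop on an object; the grip force is fixed at half the most. Time passes only in rows, so rows that repeat a pose let the fingers close, or fill a call up. It gives the time, the measured TCP pose, the force and the opening at its end, in the units of the state.
- status.state(): the state, without advancing time (a new reading comes with each control period).
- vision.grab_frame(name): name is "scene" or "top" or "wrist"; returns (picture, depth): 400x640x3 uint8, red, green, blue; 400x640 float32, m along the optical axis (not along the pixel's ray), 0 where there is no reading.
- vision.get_calibration(name): a dict with "camera_matrix" (3x3 intrinsics, pixels), "R" (3x3) and "t" (3): a world point X has camera coordinates R X + t. Camera axes: x right, y down, z forward; pixel columns grow to the right and rows downward; lengths in m; the calibration is good to about 2 mm. The wrist camera is an equidistant fisheye: a pixel r from the principal point sees the ray r / f radians off the axis. A picture is of the moment at which its call begins: read the wrist's pose just before it. get_calibration takes no time and is no camera call; for the wrist camera it gives the pose at the moment of the call.
- order.job_done(): hands the job in, once; it reports no verdict.
Trained networks look in the newest picture that a camera, given by its name, has taken for a name from the list of things; names that differ only in an ending like _2 or _b are one class to them, and where a whole thing is asked for, a point or a joint stands for the part that bears it (a point fixed in the world has none). Each returns a list of dicts, best first, with "confidence" (0 to 1); they miss things now and then, are a little off and sometimes report something else, mostly with a low value. They report only what shows in the picture. A call takes as long as a camera call. They do not tell look-alikes from the thing itself.
- regions_of(camera, name): "region" (400x640 bool, what is visible of it) and "extent" ([centre column, centre row, width, height] in pixels, round what is visible of it).
The state is a dict: "time": time; "joint_pos": joint angles; "joint_vel": joint speeds; "joint_efforts": joint torques, N m; "tool_pos": TCP position; "tool_rot": TCP orientation; "contact_force": force on the tool from outside, world axes, zero at the start; "ft_torque": the same for the moment, N m; "gripper_width": opening from 0.0 (shut) to 1.0 (fully open).
Only numpy, scipy, OpenCV 4.12 (cv2) and the standard library are available. Lean on these libraries where they do the work, as an engineer would, in place of code of your own. Each camera call takes 0.05 s, during which the arm holds its last target. There are 200 camera calls.

TASK

Two light grey stack-and-nest trays stand nested on the bench. Lift out the upper one (with the square post handle) and stand it on the bench beside the other, then stand the small white capped bottle from in front of the keypad instrument upright inside the lower tray. Finally put the handled tray back on top, turned half a turn from how it was nested so that all four of its feet sit down in the shallow ledge notches of the lower tray's rim and it stands level over the bottle; leave the lower tray where it is and do not disturb the other things.

Things in the scene. Friction and masses are not known exactly. Their poses are not given: they have to be found in the camera images.
- low_tray: Lower light grey plastic tray, loose, 0.5 kg, 176 mm long (its x), 132 wide over the feet (y), 95 high. Origin: centre of its underside, z up; +x to its front end, which carries a dark steel card plate. Floor 4 mm thick, end walls 30 mm high. The 3 mm long walls lean out 8 degrees: outer faces at y = +-45 mm at the foot, +-58 at the rim.
- top_tray: Upper light grey plastic tray, loose, 0.2 to 0.37 kg; shape, sizes and axes as low_tray, plus a handle post in the middle. Starts nested in low_tray, facing the same way, its feet in the deep slots, its origin 34 mm above low_tray's. Turned half a turn and centred over low_tray its feet drop into the shallow notches (6 mm play each way along x), origin 90 mm above low_tray's.
- handle (a point): Grasp point on the handle post of top_tray, on the tray's vertical axis, 112 mm above its underside; axes as top_tray. The post is 26 x 26 mm square with faces square to the tray's x and y; its top is 130 mm above the tray's underside, 35 mm above the rim.
- top_front (a point): Point on the card-plate end of top_tray: 88 mm along its +x, 15 mm above its underside.
- low_front (a point): Point on the card-plate end of low_tray: 88 mm along its +x, 15 mm above its underside.
- ledge (a point): One of the four ledges of low_tray, centre of its flat top, 90 mm above the underside: at x = +24, y = +59 mm of the tray. Ledges are the floors of shallow rim notches, 28 mm wide, 5 deep, at x = -58 and +24 mm on both long walls, 54 to 64 mm off the centre line. Deep slots, 24 mm wide and open from the rim down to 34 mm, are at x = +58 and -24 mm.
- foot (a point): One of the four feet of top_tray, centre of its underside: at x = +58, y = +54 mm of top_tray, level with the tray's underside. Feet stand out from the foot of both long walls at x = +58 and -24 mm, 16 mm wide along x, 10 high, reaching to y = +-66 mm.
- bottle_mid (a point): Centre, half-way up, of the small white capped plastic bottle standing on the bench left of the trays, in front of the keypad instrument: 39 mm diameter body up to 65 mm, narrower cap of 30 mm diameter above it, 79 mm tall in all, under 0.1 kg; z is its long axis. The point lies 39.5 mm above its underside.
- flask: Bystander: conical glass flask, 64 mm diameter, 106 mm tall, behind the trays. Origin at the centre of its underside.
- brown_bottle: Bystander: brown glass bottle, 56 mm diameter, 112 mm tall, at the left. Origin at the centre of its underside.
- tape: Bystander: roll of tape lying flat, 96 mm diameter, 25 mm high, at the right. Origin at the centre of its underside.
Mind the look-alikes: they are no part of the job. Leave any pink, purple or yellow look-alike of the part that bears bottle_mid alone.

How it is judged:
On the way, in this order (a step that is already met when the one before it is completed fails the run):
1. the handled tray stands upright on the bench, out of and clear of the lower tray (height (world z) of top_tray below 0.015 m and horizontal distance between top_tray and low_tray above 0.12 m and angle between top_tray's own z axis and vertical below 0.1 rad), for 0.2 s.
2. the bottle stands upright on the floor of the lower tray, released (x of bottle_mid in the frame of low_tray between -0.062 and 0.062 m and y of bottle_mid in the frame of low_tray between -0.036 and 0.036 m and z of bottle_mid in the frame of low_tray between 0.038 and 0.049 m and angle between bottle_mid's own z axis and vertical below 0.12 rad and contact force between the fingers and bottle below 0.2 N), for 0.2 s.
At the end, for the whole second after the job is handed in: Handled tray turned half a turn on the level lower tray, feet down on the ledges: underside 86 to 92.8 mm above the lower tray's, centre within 11 mm along and 13 mm across, tilt under 2 degrees; the bottle upright (within 7 degrees) on the lower tray's floor (x of top_tray in the frame of low_tray between -0.011 and 0.011 m and y of top_tray in the frame of low_tray between -0.013 and 0.013 m and z of top_tray in the frame of low_tray between 0.086 and 0.0928 m and x of top_front in the frame of low_tray below -0.07 m and angle between each of top_tray, low_tray's own z axis and vertical below 0.035 rad and height (world z) of low_tray below 0.008 m and x of bottle_mid in the frame of low_tray between -0.062 and 0.062 m and y of bottle_mid in the frame of low_tray between -0.036 and 0.036 m and z of bottle_mid in the frame of low_tray between 0.038 and 0.049 m and angle between bottle_mid's own z axis and vertical below 0.12 rad); the robot touches nothing.
It fails at once if the lower tray is shifted by more than 4 cm (distance of low_tray from where it was at the start of the episode above 0.04 m).
It fails at once if a bystander (flask, brown bottle or tape roll) is shifted by more than 3 cm (distance of any of flask, brown_bottle, tape from where it was at the start of the episode above 0.03 m).
It also fails if it takes over 72 s, if anything falls off the work surface, if the arm or the gripper's body presses on something with over 40 N, if the wrist force passes 120 N, or if a joint passes its speed limit or range.

## Working session

There is one attempt and no reset: what is moved stays moved. The work goes in short steps, Python scripts to look and compute and a shell command to move; the robot and the scene stay as the last step left them, time stands still between calls to the robot, and variables do not carry over. Pictures are saved under pics/ and viewed, on a budget of 10 in all, crops included, one or two more only if the job needs it, and the job is handed in when it is done.

```bash
mkdir -p pics; cat > h.py <<'E'
import numpy as np, cv2
from plant import status, vision, order, regions_of, manip
def cloud(cam,d,mask=None):
    c=vision.get_calibration(cam);K=np.array(c["camera_matrix"]);R=np.array(c["R"]);t=np.array(c["t"])
    m=d>0
    if mask is not None:m&=mask
    v,u=np.nonzero(m);z=d[v,u]
    p=np.stack([(u-K[0,2])/K[0,0]*z,(v-K[1,2])/K[1,1]*z,z],1)
    return (p-t)@R
E
python3 - <<'E'
from h import *
print(manip.tcp_to_grasp, status.state())
ims=[]
for cam in("scene","top"):
    im,d=vision.grab_frame(cam)
    cv2.imwrite(f"pics/{cam}0.png",im[:,:,::-1]); np.savez(f"{cam}0.npz",im=im,d=d)
    c=vision.get_calibration(cam);print(cam,np.round(c["camera_matrix"],1).tolist(),np.round(-np.array(c["R"]).T@c["t"],3))
    for n in("top_tray","low_tray","bottle_mid","handle","flask","brown_bottle","tape"):
        for r in regions_of(cam,n)[:3]:
            P=cloud(cam,d,r["region"])
            print(n,round(r["confidence"],2),np.round(r["extent"]),np.round(np.median(P,0),3) if len(P) else None,np.round(np.percentile(P,[2,98],axis=0),3).tolist() if len(P) else None)
E
```

```text
-0.0187 {'time': 0.0, 'joint_pos': array([ 1.15299681e+00,  5.33616498e-02,  1.61429837e+00, -5.17731351e-06,
        1.47601489e+00, -1.18981227e-01]), 'joint_vel': array([-0.0016948 ,  0.00065099,  0.00242447, -0.00075973,  0.0014837 ,
       -0.00032065]), 'joint_efforts': array([-1.69122850e-03, -3.93678474e+01, -3.70177281e+01, -2.39068386e-04,
        6.71748421e-03, -1.62060205e-07]), 'tool_pos': array([0.18369747, 0.59666   , 0.19485753]), 'tool_rot': array([-2.73600965e-04,  1.48853558e-01,  9.88858703e-01, -1.00453571e-03]), 'contact_force': array([ 0.5213299 , -0.43718117,  0.08275764]), 'ft_torque': array([ 0.01443607, -0.04925477, -0.01598953]), 'gripper_width': 1.0007034108457293}
scene [[400.5, 0.0, 315.7], [0.0, 400.5, 193.6], [0.0, 0.0, 1.0]] [0.89  0.914 1.088]
top_tray 0.98 [321. 163.  38.  49.] [ 0.474 -0.152  0.058] [[0.399, -0.339, 0.001], [0.541, -0.072, 0.162]]
low_tray 0.69 [319. 170.  39.  42.] [ 0.518 -0.082  0.02 ] [[0.442, -0.225, 0.004], [0.544, -0.07, 0.095]]
bottle_mid 0.84 [404. 288.  11.  23.] [0.426 0.423 0.057] [[0.407, 0.404, 0.011], [0.437, 0.434
[... 969 characters left out ...]
 12.] [0.413 0.335 0.069] [[0.397, 0.323, 0.021], [0.43, 0.351, 0.083]]
handle 0.63 [377. 225.  55.  35.] [ 0.48  -0.157  0.042] [[0.414, -0.247, 0.031], [0.538, -0.072, 0.162]]
flask 0.58 [379. 176.  17.  12.] [ 0.677 -0.181  0.042] [[0.658, -0.207, 0.009], [0.708, -0.158, 0.104]]
flask 0.39 [380. 229.  47.  35.] [ 0.48  -0.156  0.041] [[0.416, -0.244, 0.031], [0.538, -0.076, 0.162]]
brown_bottle 0.75 [194. 234.  19.  14.] [0.472 0.517 0.087] [[0.451, 0.502, 0.019], [0.498, 0.545, 0.115]]
tape 0.48 [458. 227.  26.  21.] [ 0.478 -0.464  0.02 ] [[0.438, -0.51, 0.003], [0.522, -0.421, 0.029]]
tape 0.17 [378. 226.  54.  37.] [ 0.481 -0.159  0.041] [[0.413, -0.249, 0.001], [0.54, -0.073, 0.161]]
```

```bash
python3 -c "
import cv2,numpy as np
a=cv2.imread('pics/scene0.png');b=cv2.imread('pics/top0.png')
cv2.imwrite('pics/both.png',cv2.resize(np.vstack([a,b]),(480,600)))"
```

```text
(no output)
```

View pics/both.png

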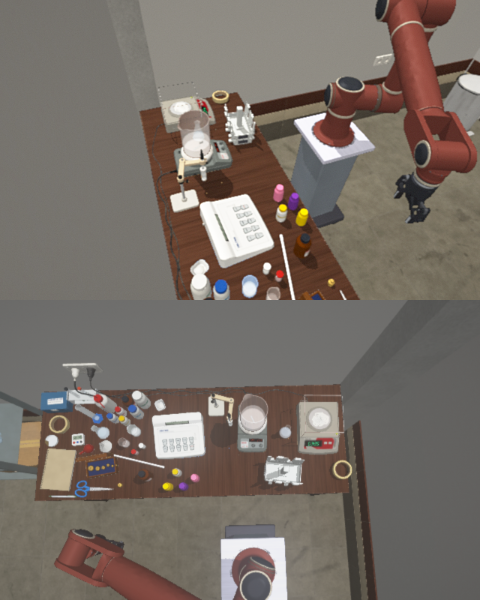

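The overview shows the trays at top-image px ~(378,227). Four small bottles stand left of them, in front of the keypad instrument. I'll zoom in to tell the bottles apart.

```bash
python3 - <<'E'
import cv2,numpy as np
a=cv2.imread('pics/scene0.png')[120:340,270:430];b=cv2.imread('pics/top0.png')[160:270,190:410]
a=cv2.resize(a,None,fx=2.7,fy=2.7,interpolation=3);b=cv2.resize(b,(366,183),interpolation=3)
o=np.zeros((594,800,3),np.uint8);o[:a.shape[0],:a.shape[1]]=a;o[:183,432:798]=b
c=cv2.imread('pics/top0.png')[200:255,350:410];c=cv2.resize(c,(366,335),interpolation=3);o[190:525,432:798]=c
cv2.imwrite('pics/crop.png',o)
from h import *
d=np.load('top0.npz')['d'];P=cloud('top',d)
q=P[(P[:,0]>.36)&(P[:,0]<.6)&(P[:,1]>-.3)&(P[:,1]<-.02)]
for lo,hi in((.082,.11),(.115,.14),(.155,.17)):
    s=q[(q[:,2]>lo)&(q[:,2]<hi)][:,:2].astype(np.float32)
    if len(s)>4:print(lo,len(s),cv2.minAreaRect(s),s.mean(0))
d=np.load('scene0.npz');P=cloud('scene',d['d']);im=d['im'][d['d']>0]
m=(P[:,0]>.36)&(P[:,0]<.6)&(P[:,1]>.2)&(P[:,1]<.47)&(P[:,2]>.068)&(P[:,2]<.09)
n,l,s,ce=cv2.connectedComponentsWithStats(np.zeros((2,2),np.uint8))
pts=P[m];cols=im[m]
for g in np.unique(np.round(pts[:,:2]/.03),axis=0):
    k=np.all(np.round(pts[:,:2]/.03)==g,axis=1)
    if k.sum()>3:print(pts[k].mean(0).round(3),k.sum(),cols[k].mean(0).round())
E
```

```text
0.082 135 ((0.47205179929733276, -0.15900886058807373), (0.17516034841537476, 0.11988551914691925), 82.24693298339844) [ 0.4816631  -0.16775477]
0.115 168 ((0.476548433303833, -0.15965542197227478), (0.1744636595249176, 0.12878933548927307), 82.38387298583984) [ 0.481598   -0.16780254]
0.155 52 ((0.47585320472717285, -0.15916384756565094), (0.025108056142926216, 0.024343611672520638), 76.80213928222656) [ 0.47537056 -0.15895568]
[0.419 0.336 0.078] 57 [148.  68. 190.]
[0.418 0.349 0.075] 22 [121.  55. 156.]
[0.417 0.403 0.078] 5 [238. 203.   5.]
[0.419 0.418 0.077] 76 [245. 231.   0.]
[0.454 0.275 0.078] 35 [253. 171. 213.]
[0.457 0.29  0.076] 22 [230. 138. 173.]
[0.469 0.278 0.076] 14 [231. 134. 166.]
[0.468 0.289 0.074] 7 [225. 126. 157.]
[0.485 0.367 0.078] 32 [252. 228.   1.]
[0.485 0.381 0.077] 27 [234. 206.  10.]
[0.498 0.369 0.077] 12 [240. 212.  36.]
[0.498 0.379 0.075] 7 [211. 175.  14.]
```

View pics/crop.png

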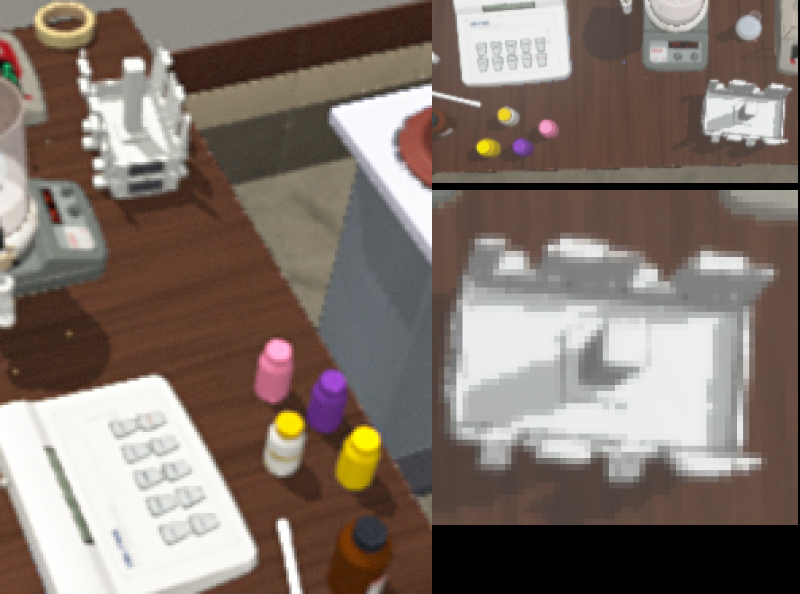

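The target bottle is white with a yellow cap, at about (0.488, 0.375). Both card plates face +y, so the tray yaw is about 82°. Next I'll work out the first move and check for free bench space.

```bash
cat >> h.py <<'E'
from scipy.spatial.transform import Rotation as Ro
def rel(x,y,z,yaw=None,s=None):
    "TCP target (world) -> tool shifts mm, yaw deg; yaw = world yaw of tool y (mod 180)"
    s=s or status.state();w,a,b,c=s["tool_rot"];R=Ro.from_quat([a,b,c,w]).as_matrix()
    cur=np.degrees(np.arctan2(R[1,1],R[0,1]))
    o=(R.T@(np.array([x,y,z])-s["tool_pos"])*1000).round(1)
    dy=0 if yaw is None else -((yaw-cur+90)%180-90)
    print("t",round(s["time"],2),"tcp",s["tool_pos"].round(4),"yaw",round(cur,1),"tilt",round(R[2,2],4),"j",s["joint_pos"].round(2),"g",round(s["gripper_width"],3),"F",s["contact_force"].round(1),"REL",o.tolist(),round(dy,1))
E
python3 - <<'E'
from h import *
rel(.476,-.159,.25,82.3)
P=np.vstack([cloud(c,np.load(c+'0.npz')['d']) for c in('top','scene')])
for x in np.arange(.62,.30,-.03):
    r=[]
    for y in np.arange(.30,-.10,-.03):
        k=(abs(P[:,0]-x)<.015)&(abs(P[:,1]-y)<.015); r.append('%4d'%(1000*np.percentile(P[k,2],95)) if k.any() else '   .')
    print('%.2f'%x,' '.join(r))
k=(P[:,0]>.5)&(P[:,0]<.75)&(P[:,1]>.25)&(P[:,1]<.5);print('instr',np.percentile(P[k,2],99),P[k&(P[:,2]>.02)].min(0))
k=(P[:,0]>.35)&(P[:,1]>-.3)&(P[:,1]<.3);print('tallest',P[k][P[k,2].argmax()])
E
```

```text
t 0.8 tcp [0.184  0.5973 0.1961] yaw 72.9 tilt -1.0 j [ 1.15  0.05  1.61  0.    1.48 -0.12] g 1.001 F [0.9 0.6 0.1] REL [-501.7, -636.8, -53.9] -9.4
0.62   42   40   37    4    3    3    3    4   63   68   72   73   73   65
0.59   33   33   32    4    3    4    4    4   53   56   60   61   69   54
0.56   22   13    5    3    4    4    4    5    3    4    3    4    5    5
0.53    3    3    4    3    3    4    4    4    4    4    4    4    5  122
0.50    3    4    4    5    4    3    4    4    4    4    4    3   58   63
0.47   79   80    4    3    4    4    4    5    3    4    4    3   63   59
0.44   78   80    4    3    4    4    5    3    5    4    4    5  113  120
0.41    3    4    4    4    4    5    3    4    4    4    4    4    4   44
0.38    3    3    4    3    4    3    3    3    4    4    3    3    4    3
0.35    0   -6 -738    0    0    0  -24 -331    0   -1   -7 -741 -224 -220
0.32 -738 -738 -741 -738 -741 -741 -738 -741 -742 -743 -741 -738 -743 -736
instr 0.06947530333689762 [0.5002069  0.25004012 0.02000929]
tallest [0.95988288 0.29885697 0.88017385]
```

```bash
python3 -m crank '[-500,-637,-54,-9.4,100, -500,-637,-54,-9.4,100, -500,-637,-54,-9.4,100, -500,-637,-54,-9.4,100, -500,-637,-54,-9.4,100, -500,-637,-54,-9.4,100, -500,-637,-54,-9.4,100, -500,-637,-54,-9.4,100, -500,-637,-54,-9.4,100, -500,-637,-54,-9.4,100]' >/dev/null; python3 -c "
from h import *
rel(.476,-.159,.25,82.3)"
```

```text
t 1.8 tcp [0.3632 0.1297 0.2299] yaw 82.3 tilt -1.0 j [ 0.15 -0.59  2.08  0.    1.65 -1.29] g 0.999 F [0.7 0.8 0.4] REL [-150.5, -271.0, -20.0] 0.0
```

```bash
python3 -m crank '[-150,-271,-20,0,100, -150,-271,-20,0,100, -150,-271,-20,0,100, -150,-271,-20,0,100, -150,-271,-20,0,100, -150,-271,-20,0,100, -150,-271,-20,0,100, -150,-271,-20,0,100, -150,-271,-20,0,100, -150,-271,-20,0,100]' >/dev/null; python3 - <<'E'
from h import *
for c in("top","scene"):
    im,d=vision.grab_frame(c)
    P=cloud(c,d);q=P[(P[:,0]>.36)&(P[:,0]<.6)&(P[:,1]>-.3)&(P[:,1]<-.02)]
    s=q[(q[:,2]>.1)&(q[:,2]<.134)][:,:2].astype(np.float32);print(c,cv2.minAreaRect(s))
im,d=vision.grab_frame("wrist");cv2.imwrite("pics/w1.png",im[:,:,::-1])
c=vision.get_calibration("wrist");K=np.array(c["camera_matrix"]);R=np.array(c["R"]);t=np.array(c["t"]);print(K.round(1).tolist())
def wcloud(d):
    v,u=np.nonzero(d>0);z=d[v,u];dx=(u-K[0,2])/K[0,0];dy=(v-K[1,2])/K[1,1];th=np.hypot(dx,dy)+1e-9
    k=th<1.4;z,dx,dy,th=z[k],dx[k],dy[k],th[k];f=np.tan(th)/th*z
    return (np.stack([dx*f,dy*f,z],1)-t)@R
P=wcloud(d);q=P[(abs(P[:,0]-.476)<.12)&(abs(P[:,1]+.159)<.13)]
for lo,hi in((.112,.134),(.158,.170)):
    s=q[(q[:,2]>lo)&(q[:,2]<hi)][:,:2].astype(np.float32);print(lo,len(s),cv2.minAreaRect(s))
rel(.476,-.159,.127,82.3)
E
```

```text
top ((0.4771399199962616, -0.15249955654144287), (0.16453425586223602, 0.12230252474546432), 79.89384460449219)
scene ((0.4760013818740845, -0.16338208317756653), (0.17780114710330963, 0.1283244788646698), 82.93545532226562)
[[309.7, 0.0, 317.4], [0.0, 309.7, 202.9], [0.0, 0.0, 1.0]]
0.112 2342 ((0.4759889245033264, -0.16063907742500305), (0.17556491494178772, 0.12760506570339203), 82.40033721923828)
0.158 786 ((0.4759732484817505, -0.16081027686595917), (0.025342462584376335, 0.025234099477529526), 81.59713745117188)
t 2.95 tcp [ 0.475  -0.1559  0.2496] yaw 82.4 tilt -1.0 j [-0.47 -0.28  1.83  0.    1.59 -1.9 ] g 0.998 F [-0.2  1.1  0.4] REL [-1.4, -2.9, 122.6] 0.1
```

View pics/w1.png

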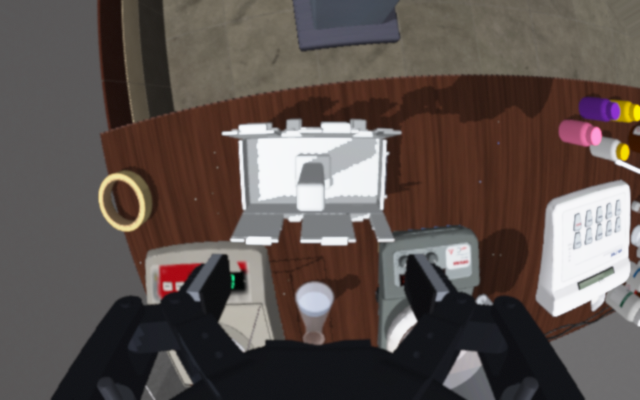

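The wrist view shows the post between the jaws at about px (312,185), and its depth agrees with the estimate. Centre (0.476, -0.1605), yaw 82.4. I'll descend and grip.

```bash
python3 -m crank '[-1.5,-4.2,40,0,100, -1.5,-4.2,80,0,100, -1.5,-4.2,105,0,100, -1.5,-4.2,122,0,100, -1.5,-4.2,122,0,0, -1.5,-4.2,122,0,0, -1.5,-4.2,122,0,0, -1.5,-4.2,122,0,0, -1.5,-4.2,122,0,0, -1.5,-4.2,122,0,0]'; python3 -c "
from h import *
rel(.476,-.160,.260)"
```

```text
time: 3.95
tool_pos: [0.477, -0.1618, 0.129]
tool_rot: [0.001, 0.067, 0.998, -0.0]
contact_force: [-0.1, 2.0, 6.2]
gripper_width: 0.003
t 3.95 tcp [ 0.477  -0.1618  0.129 ] yaw 82.3 tilt -1.0 j [-0.48 -0.19  1.96  0.    1.37 -1.91] g 0.003 F [-0.1  2.   6.2] REL [0.9, 1.6, -131.0] 0
```

```bash
python3 - <<'E'
from h import *
o=[]
for c in("wrist","scene"):
    im,d=vision.grab_frame(c);o.append(im[:,:,::-1])
s=cv2.resize(o[1][100:220,220:412],(640,400))
cv2.imwrite("pics/g1.png",cv2.resize(np.vstack([o[0],s]),(480,600)))
rel(.476,-.160,.260)
E
```

```text
t 4.05 tcp [ 0.477  -0.1618  0.129 ] yaw 82.3 tilt -1.0 j [-0.48 -0.19  1.96  0.    1.37 -1.91] g -0.004 F [0.4 1.5 6. ] REL [0.9, 1.6, -131.0] 0
```

View pics/g1.png

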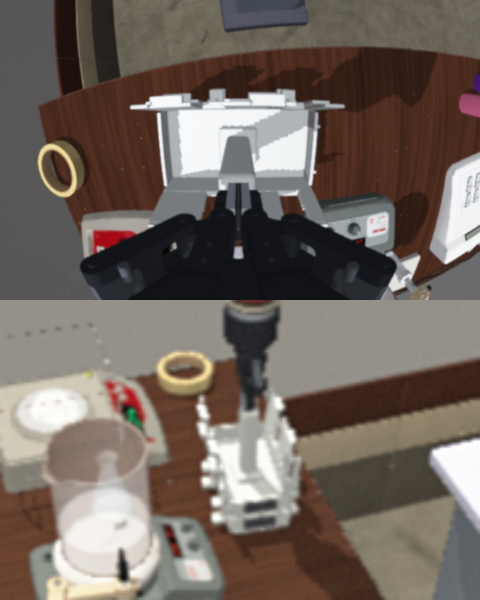

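```bash
python3 - <<'E'
from h import *
p=status.state()["tool_pos"]
for c in("scene","top","wrist"):
    k=vision.get_calibration(c);K=np.array(k["camera_matrix"])
    for q in (p,p+[0,0,.0187],np.array([.476,-.1605,.164])):
        X=np.array(k["R"])@q+k["t"]
        if c=="wrist":
            r=np.hypot(X[0],X[1]);th=np.arctan2(r,X[2]);uv=K[:2,2]+K[0,0]*th*X[:2]/r
        else: uv=K[:2,2]+K[0,0]*X[:2]/X[2]
        print(c,uv.round(1),X.round(3))
for c in("top","scene"):
    im,d=vision.grab_frame(c);P=cloud(c,d);q=P[(abs(P[:,0]-.476)<.05)&(abs(P[:,1]+.16)<.04)&(P[:,2]>.1)]
    for z in np.arange(.11,.24,.01):
        s=q[abs(q[:,2]-z)<.005]
        if len(s):print(c,z.round(3),len(s),s.min(0).round(3),s.max(0).round(3))
E
```

```text
scene [318.8 151.3] [ 0.012 -0.158  1.491]
scene [319.  147.3] [ 0.012 -0.171  1.478]
scene [319.5 144. ] [ 0.014 -0.181  1.465]
top [380.5 225.6] [0.196 0.074 1.412]
top [381.3 224.9] [0.196 0.071 1.394]
top [381.6 224.7] [0.195 0.07  1.377]
wrist [314.4 232.4] [-0.002  0.018  0.19 ]
wrist [314.1 245. ] [-0.002  0.024  0.172]
wrist [316.  256.1] [-0.001  0.027  0.156]
top 0.11 4 [ 0.463 -0.161  0.108] [ 0.464 -0.151  0.113]
top 0.12 6 [ 0.462 -0.168  0.117] [ 0.477 -0.146  0.122]
top 0.13 1 [ 0.465 -0.148  0.131] [ 0.465 -0.148  0.131]
top 0.14 4 [ 0.463 -0.158  0.136] [ 0.467 -0.147  0.145]
top 0.15 1 [ 0.474 -0.147  0.147] [ 0.474 -0.147  0.147]
top 0.16 4 [ 0.465 -0.152  0.156] [ 0.469 -0.145  0.163]
top 0.21 1 [ 0.473 -0.135  0.215] [ 0.473 -0.135  0.215]
top 0.22 2 [ 0.469 -0.133  0.215] [ 0.47  -0.131  0.224]
top 0.23 1 [ 0.471 -0.13   0.229] [ 0.471 -0.13   0.229]
scene 0.11 18 [ 0.428 -0.173  0.105] [ 0.489 -0.12   0.115]
scene 0.12 21 [ 0.426 -0.175  0.115] [ 0.49  -0.121  0.124]
scene 0.13 17 [ 0.469 -0.177  0.125] [ 0.489 -0.148  0.135]
scene 0.14 14 [ 0.469 -0.171  0.135] [ 0.491 -0.15   0.144]
scene 0.15 15 [ 0.463 -0.157  0.145] [ 0.49  -0.148  0.155]
scene 0.16 23 [ 0.464 -0.169  0.155] [ 0.491 -0.149  0.165]
scene 0.17 12 [ 0.466 -0.164  0.165] [ 0.488 -0.151  0.174]
scene 0.18 15 [ 0.467 -0.162  0.175] [ 0.49  -0.148  0.185]
scene 0.19 14 [ 0.468 -0.167  0.185] [ 0.489 -0.146  0.195]
scene 0.2 6 [ 0.478 -0.167  0.195] [ 0.49  -0.15   0.202]
scene 0.21 10 [ 0.476 -0.184  0.208] [ 0.492 -0.133  0.215]
scene 0.22 13 [ 0.474 -0.19   0.215] [ 0.495 -0.123  0.224]
scene 0.23 12 [ 0.465 -0.157  0.227] [ 0.496 -0.12   0.235]
```

```bash
python3 - <<'E'
from h import *
im,d=vision.grab_frame("wrist")
a=cv2.resize(im[140:360,220:420,::-1],None,fx=2.7,fy=2.7,interpolation=3)
c=vision.get_calibration("wrist");K=np.array(c["camera_matrix"]);R=np.array(c["R"]);t=np.array(c["t"])
print("cam",(-R.T@t).round(3),R[2].round(3))
for v in range(150,345,8):
    r=[]
    for u in range(294,346,6):
        z=d[v,u];dx=(u-K[0,2])/K[0,0];dy=(v-K[1,2])/K[1,1];th=np.hypot(dx,dy)+1e-9;f=np.tan(th)/th*z
        p=(np.array([dx*f,dy*f,z])-t)@R;r.append('%d,%d,%d'%tuple(1000*p))
    print(v,' '.join(r))
cv2.imwrite("pics/g2.png",a)
E
```

```text
cam [ 0.405 -0.15   0.306] [ 0.287 -0.039 -0.957]
150 435,-174,37 436,-169,37 437,-164,37 437,-159,37 438,-154,37 438,-149,38 439,-143,37 440,-138,36 441,-133,37
158 442,-175,36 443,-170,37 443,-165,38 444,-160,37 445,-155,37 445,-149,38 446,-144,38 447,-139,36 448,-134,37
166 449,-176,37 450,-171,38 450,-166,37 451,-161,37 452,-156,37 453,-150,37 453,-145,38 454,-140,37 455,-135,38
174 454,-177,47 455,-171,48 456,-166,46 456,-161,48 457,-156,47 458,-151,46 459,-146,46 459,-141,48 462,-135,37
182 461,-178,46 462,-172,48 462,-167,50 463,-162,49 463,-157,50 464,-152,49 465,-147,48 466,-142,47 469,-136,37
190 468,-179,47 469,-174,46 462,-166,78 462,-162,79 463,-157,79 464,-153,78 465,-148,76 473,-143,46 477,-137,36
198 475,-180,47 462,-170,96 461,-165,102 462,-161,103 463,-157,102 463,-153,102 464,-149,101 480,-144,47 484,-138,37
206 483,-181,47 462,-169,117 462,-165,118 462,-161,119 463,-157,119 464,-153,118 464,-150,119 487,-144,47 491,-139,37
214 491,-182,44 462,-168,133 462,-164,135 462,-161,135 463,-157,136 463,-154,136 463,-150,136 466,-147,129 499,-140,36
222 501,-185,37 462,-167
[... 1202 characters left out ...]
-164,218 464,-162,219 471,-161,210 479,-159,200 470,-156,212 466,-154,218 466,-152,220 466,-150,219
310 460,-164,229 460,-162,230 466,-162,222 476,-161,209 482,-160,201 475,-157,211 463,-154,228 461,-152,231 462,-150,230
318 461,-164,232 460,-162,233 467,-162,225 479,-162,209 487,-161,200 479,-157,211 466,-154,228 461,-152,234 462,-150,233
326 460,-164,238 459,-162,238 470,-162,225 483,-162,210 658,-183,-2 483,-158,210 469,-154,228 461,-152,238 461,-151,238
334 460,-164,241 462,-162,239 485,-165,212 488,-163,209 658,-183,13 485,-158,213 472,-155,228 461,-152,241 462,-151,240
342 460,-163,244 463,-163,240 467,-161,237 660,-191,25 661,-184,25 489,-159,213 468,-155,237 464,-153,241 460,-151,245
```

View pics/g2.png

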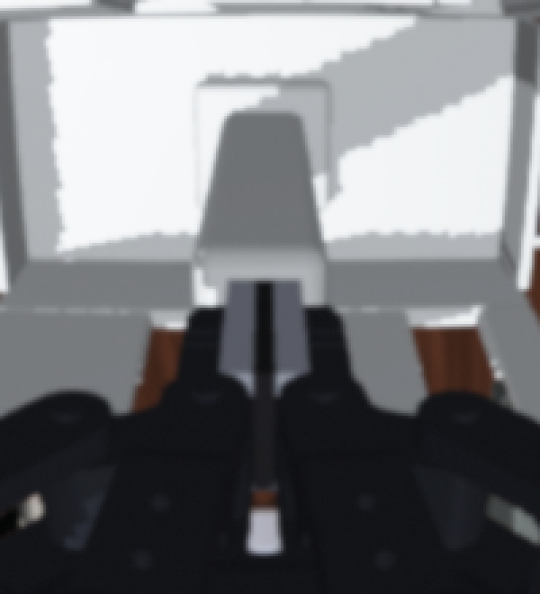

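The shut fingertips look as if they sit on, or inside, the post top at z ≈ 0.165, while the TCP reads 0.129. I'll lift with the fingers shut and measure where the tips really are.

```bash
python3 -m crank '[0,0,-40,0,0, 0,0,-80,0,0, 0,0,-110,0,0, 0,0,-110,0,0, 0,0,-110,0,0, 0,0,-110,0,0, 0,0,-110,0,0, 0,0,-110,0,0, 0,0,-110,0,0, 0,0,-110,0,0]'; cat >> h.py <<'E'
def wcloud(d,shape=False):
    c=vision.get_calibration("wrist");K=np.array(c["camera_matrix"]);R=np.array(c["R"]);t=np.array(c["t"])
    v,u=np.indices(d.shape);dx=(u-K[0,2])/K[0,0];dy=(v-K[1,2])/K[1,1];th=np.hypot(dx,dy)+1e-9
    f=np.tan(np.minimum(th,1.4))/th*d;P=(np.stack([dx*f,dy*f,d],-1)-t)@R
    return P if shape else P[(d>0)&(th<1.4)]
E
python3 - <<'E'
from h import *
im,d=vision.grab_frame("wrist");P=wcloud(d);p=status.state()["tool_pos"]
rel(*p)
q=P[(abs(P[:,0]-p[0])<.06)&(abs(P[:,1]-p[1])<.06)]-p
for z in np.arange(-.08,.15,.01):
    s=q[abs(q[:,2]-z)<.005]
    if len(s):print(z.round(2),len(s),s.min(0).round(3),s.max(0).round(3))
a=im[140:360,220:420,::-1];cv2.imwrite("pics/g3.png",cv2.resize(a,None,fx=2,fy=2))
E
```

```text
time: 5.2
tool_pos: [0.4759, -0.1614, 0.237]
tool_rot: [-0.0, 0.067, 0.998, 0.0]
contact_force: [-0.3, -0.6, 0.2]
gripper_width: -0.001
t 5.25 tcp [ 0.4759 -0.1614  0.2372] yaw 82.3 tilt -1.0 j [-0.48 -0.27  1.84  0.    1.57 -1.91] g 0.003 F [-0.8  0.2  0.6] REL [0.0, 0.0, 0.0] 0
-0.08 178 [-0.014 -0.013 -0.085] [ 0.013  0.015 -0.075]
-0.07 729 [-0.013 -0.012 -0.075] [ 0.013  0.014 -0.072]
0.04 227 [-0.011 -0.01   0.038] [-0.004  0.015  0.045]
0.05 559 [-0.011 -0.011  0.045] [-0.003  0.016  0.055]
0.06 683 [-0.011 -0.011  0.055] [-0.003  0.016  0.065]
0.07 717 [-0.012 -0.013  0.065] [0.013 0.019 0.075]
0.08 2048 [-0.016 -0.033  0.075] [0.013 0.036 0.085]
0.09 5020 [-0.017 -0.038  0.085] [0.015 0.044 0.095]
0.1 4136 [-0.018 -0.046  0.095] [0.014 0.052 0.105]
0.11 7254 [-0.019 -0.054  0.105] [0.015 0.06  0.115]
0.12 9448 [-0.021 -0.059  0.115] [0.008 0.06  0.125]
0.13 9173 [-0.022 -0.058  0.125] [0.014 0.06  0.135]
0.14 1089 [-0.022 -0.028  0.135] [-0.006  0.036  0.139]
```

View pics/g3.png

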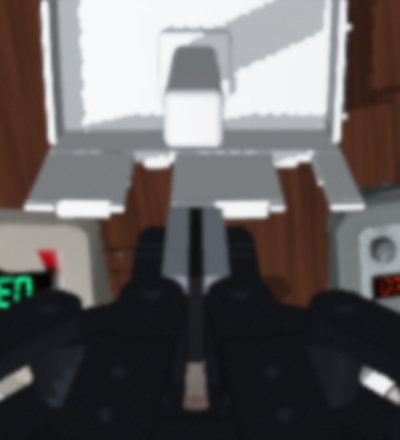

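The fingertips really end 38 mm behind (above) the reported TCP; both the depth image and the light contact at 0.129 agree. I'll correct by aiming the TCP 38 mm deeper.

```bash
python3 -m crank '[0,0,0,0,100, 0,0,0,0,100, 0,0,0,0,100, 0,0,0,0,100, 0,0,40,0,100, 0,0,80,0,100, 0,0,115,0,100, 0,0,140,0,100, 0,0,152,0,100, 0,0,152,0,100]'; python3 -m crank '[0,0,0,0,100, 0,0,0,0,0, 0,0,0,0,0, 0,0,0,0,0, 0,0,0,0,0, 0,0,0,0,0, 0,0,0,0,0, 0,0,0,0,0, 0,0,0,0,0, 0,0,0,0,0]'
```

```text
time: 6.25
tool_pos: [0.4748, -0.1609, 0.0836]
tool_rot: [-0.002, 0.067, 0.998, 0.001]
contact_force: [-0.1, -0.3, 0.4]
gripper_width: 1.001
time: 7.25
tool_pos: [0.4763, -0.162, 0.086]
tool_rot: [0.0, 0.067, 0.998, -0.001]
contact_force: [-1.9, -4.1, 6.1]
gripper_width: 0.298
```

It gripped at 0.298, which matches the 26 mm post. I'll lift straight up.

```bash
python3 -m crank '[0,0,-15,0,0, 0,0,-30,0,0, 0,0,-45,0,0, 0,0,-60,0,0, 0,0,-80,0,0, 0,0,-100,0,0, 0,0,-120,0,0, 0,0,-130,0,0, 0,0,-130,0,0, 0,0,-130,0,0]'; python3 - <<'E'
from h import *
s=status.state();rel(.46,.10,.212,82.3)
im,d=vision.grab_frame("scene")
P=cloud("scene",d);q=P[(abs(P[:,0]-.476)<.1)&(abs(P[:,1]+.16)<.12)]
for lo,hi in((.086,.1),(.135,.15),(.215,.23)):
    k=q[(q[:,2]>lo)&(q[:,2]<hi)][:,:2].astype(np.float32)
    if len(k)>4: print(lo,len(k),cv2.minAreaRect(k))
E
```

```text
time: 8.25
tool_pos: [0.4757, -0.1613, 0.2149]
tool_rot: [-0.0, 0.067, 0.998, 0.0]
contact_force: [-0.4, -0.1, -4.0]
gripper_width: 0.302
t 8.25 tcp [ 0.4757 -0.1613  0.2149] yaw 82.3 tilt -1.0 j [-0.48 -0.26  1.87  0.    1.53 -1.91] g 0.302 F [-0.4 -0.1 -4. ] REL [50.7, 256.8, 3.0] -0.0
0.086 69 ((0.4766422510147095, -0.16259261965751648), (0.17360174655914307, 0.127007395029068), 81.7835922241211)
0.215 94 ((0.4754619896411896, -0.16288024187088013), (0.18108054995536804, 0.10755360871553421), 82.57450866699219)
```

```bash
python3 -m crank '[4,20,0,0,0, 10,55,0,0,0, 17,90,0,0,0, 25,125,0,0,0, 32,160,0,0,0, 38,195,0,0,0, 44,225,0,0,0, 49,247,0,0,0, 51,257,0,0,0, 51,257,0,0,0]';python3 -m crank '[0,0,30,0,0, 0,0,60,0,0, 0,0,90,0,0, 0,0,115,0,0, 0,0,135,0,0, 0,0,145,0,0, 0,0,152,0,0, 0,0,158,0,0, 0,0,160,0,0, 0,0,160,0,0]'
```

```text
time: 9.3
tool_pos: [0.4593, 0.1007, 0.2142]
tool_rot: [-0.001, 0.066, 0.998, -0.0]
contact_force: [-0.2, -0.6, -3.8]
gripper_width: 0.297
time: 10.3
tool_pos: [0.4604, 0.1, 0.0559]
tool_rot: [0.0, 0.067, 0.998, 0.0]
contact_force: [0.4, -0.2, -2.9]
gripper_width: 0.294
```

```bash
python3 -m crank '[0,0,2,0,0, 0,0,4,0,0, 0,0,5,0,0, 0,0,5,0,0, 0,0,5,0,100, 0,0,5,0,100, 0,0,5,0,100, 0,0,5,0,100, 0,0,5,0,100, 0,0,5,0,100]';python3 -m crank '[0,0,-20,0,100, 0,0,-50,0,100, 0,0,-90,0,100, 0,0,-130,0,100, 0,0,-160,0,100, 0,0,-160,0,100, 0,0,-160,0,100, 0,0,-160,0,100, 0,0,-160,0,100, 0,0,-160,0,100]'; python3 - <<'E'
from h import *
rel(.45,.35,.21,95)
c="wrist";im,d=vision.grab_frame(c);P=wcloud(d)
for n,(X,Y) in {"top":(.46,.1),"low":(.476,-.16)}.items():
    q=P[(abs(P[:,0]-X)<.12)&(abs(P[:,1]-Y)<.125)]
    for lo,hi in((.08,.1),(.12,.135)):
        k=q[(q[:,2]>lo)&(q[:,2]<hi)][:,:2].astype(np.float32)
        if len(k)>4: print(n,lo,len(k),np.median(q[(q[:,2]>lo)&(q[:,2]<hi),2]),cv2.minAreaRect(k))
E
```

```text
time: 11.3
tool_pos: [0.46, 0.1, 0.0503]
tool_rot: [-0.0, 0.067, 0.998, 0.0]
contact_force: [0.4, 0.3, 0.2]
gripper_width: 1.002
time: 12.3
tool_pos: [0.4592, 0.1, 0.2088]
tool_rot: [-0.001, 0.067, 0.998, -0.0]
contact_force: [0.1, -0.2, -0.1]
gripper_width: 1.002
t 12.3 tcp [0.4592 0.1    0.2088] yaw 82.3 tilt -1.0 j [ 0.06 -0.34  1.94 -0.    1.54 -1.38] g 1.002 F [ 0.1 -0.2 -0.1] REL [42.7, 246.5, -1.2] -12.7
top 0.08 2314 0.08968417468014153 ((0.46130797266960144, 0.10208987444639206), (0.1753149926662445, 0.12876781821250916), 82.40087890625)
top 0.12 872 0.1292960435092257 ((0.4610956609249115, 0.10165509581565857), (0.025581976398825645, 0.02612188458442688), 82.58531188964844)
low 0.08 1216 0.0893289859856364 ((0.4760141372680664, -0.15903298556804657), (0.17728084325790405, 0.12906908988952637), 82.10320281982422)
```

```bash
python3 -m crank '[1,40,0,-3,100, 2,85,0,-6,100, 4,130,0,-9,100, 5,175,0,-12.7,100, 6,220,0,-12.7,100, 8,260,0,-12.7,100, 8,271,0,-12.7,100, 8,271,0,-12.7,100, 8,271,0,-12.7,100, 8,271,0,-12.7,100]'; python3 - <<'E'
from h import *
im,d=vision.grab_frame("wrist");P=wcloud(d,True)
for r in regions_of("wrist","bottle_mid"):
    m=r["region"]&(d>0);q=P[m]
    if not len(q):continue
    cap=q[q[:,2]>.074];bd=q[(q[:,2]>.02)&(q[:,2]<.06)]
    print(round(r["confidence"],2),np.round(r["extent"]),len(cap),cap[:,:2].mean(0).round(4) if len(cap) else 0,cv2.minEnclosingCircle(cap[:,:2].astype(np.float32)) if len(cap)>3 else 0,im[m].mean(0).round())
cv2.imwrite("pics/w2.png",im[:,:,::-1]);rel(.488,.375,.0,95)
E
```

```text
time: 13.35
tool_pos: [0.4886, 0.3682, 0.2103]
tool_rot: [-0.0, -0.043, 0.999, -0.0]
contact_force: [0.3, -1.1, 0.6]
gripper_width: 0.999
0.98 [364. 119.  40.  33.] 630 [0.4176 0.4191] ((0.4176907539367676, 0.41921690106391907), 0.01496448740363121) [219. 196.   0.]
0.88 [244. 144.  42.  31.] 579 [0.4569 0.2839] ((0.4567089378833771, 0.2834131717681885), 0.014661653898656368) [190. 108. 147.]
0.86 [324. 176.  37.  39.] 607 [0.4867 0.3751] ((0.4873940050601959, 0.37511035799980164), 0.014968931674957275) [195. 177.  64.]
0.77 [299. 111.  37.  37.] 640 [0.4172 0.3412] ((0.41704732179641724, 0.3411348760128021), 0.014883804135024548) [115.  45. 165.]
t 13.45 tcp [0.4887 0.3684 0.2106] yaw 94.9 tilt -1.0 j [ 0.52  0.01  1.63 -0.    1.5  -1.13] g 1.001 F [ 0.  -0.9 -0.3] REL [0.2, 6.7, 210.6] -0.1
```

View pics/w2.png

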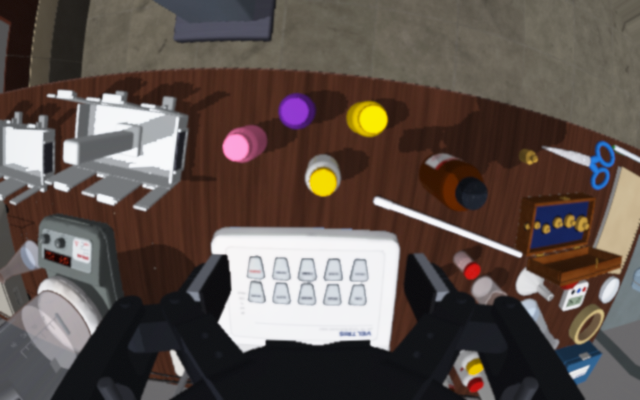

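The white bottle with the yellow cap is at px (323,180), position (0.487, 0.375), and the jaws have room around it. I'll go down and grip.

```bash
python3 -m crank '[1.5,6,40,0,100, 1.5,6,80,0,100, 1.5,6,120,0,100, 1.5,6,160,0,100, 1.5,6,190,0,100, 1.5,6,210,0,100, 1.5,6,222,0,100, 1.5,6,222,0,100, 1.5,6,222,0,0, 1.5,6,222,0,0]';python3 -m crank '[0,0,0,0,0, 0,0,0,0,0, 0,0,0,0,0, 0,0,0,0,0, 0,0,0,0,0, 0,0,-20,0,0, 0,0,-60,0,0, 0,0,-100,0,0, 0,0,-140,0,0, 0,0,-180,0,0]'; python3 - <<'E'
from h import *
rel(.476,-.160,.17,82.2)
E
```

```text
time: 14.45
tool_pos: [0.4879, 0.3762, -0.0096]
tool_rot: [0.002, -0.043, 0.999, 0.001]
contact_force: [-0.2, 0.3, 0.6]
gripper_width: 0.691
time: 15.45
tool_pos: [0.4859, 0.3752, 0.1695]
tool_rot: [-0.0, -0.043, 0.999, -0.0]
contact_force: [0.8, 0.7, -0.5]
gripper_width: 0.433
t 15.45 tcp [0.4859 0.3752 0.1695] yaw 95.0 tilt -1.0 j [ 0.54  0.04  1.67  0.    1.43 -1.12] g 0.433 F [ 0.8  0.7 -0.5] REL [56.4, -532.4, -0.3] 12.8
```

```bash
python3 -m crank '[2,-20,0,1,0, 6,-60,0,3,0, 10,-105,0,5,0, 16,-150,0,7,0, 21,-195,0,9,0, 25,-240,0,11,0, 30,-285,0,12.8,0, 35,-330,0,12.8,0, 40,-375,0,12.8,0, 44,-420,0,12.8,0]';python3 -c "
from h import *
rel(.476,-.160,.17,82.2)"
```

```text
time: 16.45
tool_pos: [0.4779, -0.0485, 0.1674]
tool_rot: [-0.0, 0.068, 0.998, 0.0]
contact_force: [0.7, 0.5, -0.8]
gripper_width: 0.43
t 16.45 tcp [ 0.4779 -0.0485  0.1674] yaw 82.2 tilt -1.0 j [-0.26 -0.29  1.97 -0.    1.46 -1.69] g 0.43 F [ 0.7  0.5 -0.8] REL [-13.3, -110.7, -2.7] -0.0
```

```bash
python3 -m crank '[-6,-50,-3,0,0, -11,-90,-3,0,0, -13,-108,-3,0,0, -13,-111,-3,0,0, -13,-111,-3,0,0, -13,-111,-3,0,0, -13,-111,-3,0,0, -13,-111,-3,0,0, -13,-111,-3,0,0, -13,-111,-3,0,0]';python3 -c "
from h import *
im,d=vision.grab_frame('wrist');P=wcloud(d)
q=P[(abs(P[:,0]-.476)<.12)&(abs(P[:,1]+.16)<.125)&(P[:,2]>.08)&(P[:,2]<.1)][:,:2].astype(np.float32);print(len(q),cv2.minAreaRect(q))
rel(.476,-.160,-.006,82.2)"
```

```text
time: 17.45
tool_pos: [0.477, -0.1581, 0.1714]
tool_rot: [0.0, 0.068, 0.998, -0.0]
contact_force: [-0.3, 0.8, -1.0]
gripper_width: 0.433
1806 ((0.47578665614128113, -0.15881742537021637), (0.1759684532880783, 0.1271166056394577), 82.22124481201172)
t 17.5 tcp [ 0.4769 -0.1582  0.1714] yaw 82.2 tilt -1.0 j [-0.47 -0.23  1.92  0.    1.45 -1.9 ] g 0.436 F [-0.2  0.6 -1.6] REL [0.7, -1.9, 177.4] 0.0
```

```bash
python3 -m crank '[1,-1,30,0,0, 1,-1,65,0,0, 1,-1,100,0,0, 1,-1,130,0,0, 1,-1,150,0,0, 1,-1,163,0,0, 1,-1,170,0,0, 1,-1,174,0,0, 1,-1,176,0,0, 1,-1,176,0,0]'
```

```text
time: 18.5
tool_pos: [0.4764, -0.1597, -0.0039]
tool_rot: [0.001, 0.068, 0.998, -0.0]
contact_force: [-0.2, 0.1, -0.9]
gripper_width: 0.432
```

```bash
python3 -m crank '[0,0,1,0,0, 0,0,2,0,0, 0,0,3,0,0, 0,0,3,0,0, 0,0,3,0,0, 0,0,3,0,0, 0,0,3,0,0, 0,0,3,0,0, 0,0,3,0,0, 0,0,3,0,0]'
```

```text
time: 19.5
tool_pos: [0.4766, -0.1598, -0.0057]
tool_rot: [0.001, 0.068, 0.998, -0.0]
contact_force: [-3.0, 1.0, 7.4]
gripper_width: 0.434
```

Contact on the floor at 7 N, so I'll release slowly, then rise.

```bash
python3 -m crank '[0,0,-1,0,0, 0,0,-1,0,50, 0,0,-1,0,60, 0,0,-1,0,80, 0,0,-1,0,100, 0,0,-1,0,100, 0,0,-1,0,100, 0,0,-1,0,100, 0,0,-1,0,100, 0,0,-1,0,100]';python3 -m crank '[0,0,-20,0,100, 0,0,-50,0,100, 0,0,-90,0,100, 0,0,-130,0,100, 0,0,-170,0,100, 0,0,-210,0,100, 0,0,-225,0,100, 0,0,-225,0,100, 0,0,-225,0,100, 0,0,-225,0,100]';python3 - <<'E'
from h import *
im,d=vision.grab_frame('wrist');P=wcloud(d)
q=P[(abs(P[:,0]-.476)<.12)&(abs(P[:,1]+.16)<.125)]
k=q[(q[:,2]>.085)&(q[:,2]<.1)][:,:2].astype(np.float32);print(len(k),cv2.minAreaRect(k))
k=q[(abs(q[:,0]-.476)<.04)&(abs(q[:,1]+.16)<.06)&(q[:,2]>.077)&(q[:,2]<.09)];print(len(k),k[:,2].mean(),cv2.minEnclosingCircle(k[:,:2].astype(np.float32)))
cv2.imwrite('pics/w3.png',im[:,:,::-1])
rel(.461,.102,.21,82.4)
E
```

```text
time: 20.5
tool_pos: [0.4757, -0.1593, -0.0066]
tool_rot: [0.0, 0.068, 0.998, -0.0]
contact_force: [0.7, 0.4, 0.1]
gripper_width: 1.001
time: 21.5
tool_pos: [0.4744, -0.1587, 0.2153]
tool_rot: [-0.002, 0.068, 0.998, 0.001]
contact_force: [-0.1, 0.3, -0.6]
gripper_width: 1.0
1786 ((0.4760439395904541, -0.1588394194841385), (0.1761932224035263, 0.12867650389671326), 82.18496704101562)
600 0.08209353279843307 ((0.47567281126976013, -0.15866129100322723), 0.014929352328181267)
t 21.55 tcp [ 0.4745 -0.1587  0.2154] yaw 82.2 tilt -1.0 j [-0.47 -0.26  1.87 -0.    1.54 -1.91] g 0.999 F [ 0.  -0.1  0.4] REL [48.8, 256.5, 6.0] -0.2
```

View pics/w3.png

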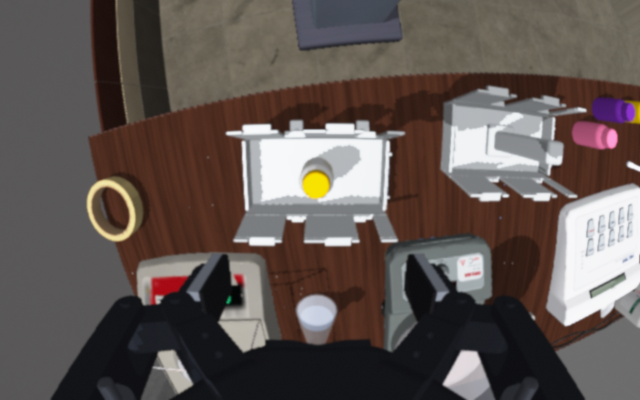

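The bottle stands at the tray centre, px (316,180), with its cap top at z 0.082, and the lower tray hasn't moved. Now I'll fetch the handled tray.

```bash
python3 -m crank '[10,50,6,-0.2,100, 18,95,6,-0.2,100, 27,140,6,-0.2,100, 36,185,6,-0.2,100, 43,225,6,-0.2,100, 48,250,6,-0.2,100, 48.8,256.5,6,-0.2,100, 48.8,256.5,6,-0.2,100, 48.8,256.5,6,-0.2,100, 48.8,256.5,6,-0.2,100]';python3 - <<'E'
from h import *
im,d=vision.grab_frame('wrist');P=wcloud(d)
q=P[(abs(P[:,0]-.46)<.12)&(abs(P[:,1]-.1)<.125)&(P[:,2]>.125)&(P[:,2]<.135)][:,:2].astype(np.float32);print(len(q),cv2.minAreaRect(q))
rel(.461,.1015,.051,82.4)
E
```

```text
time: 22.55
tool_pos: [0.4623, 0.1003, 0.2119]
tool_rot: [-0.0, 0.067, 0.998, -0.0]
contact_force: [-0.1, 0.4, 0.3]
gripper_width: 1.003
836 ((0.460216224193573, 0.10219068080186844), (0.026628393679857254, 0.025290319696068764), 81.89472961425781)
t 22.6 tcp [0.4624 0.1003 0.2121] yaw 82.3 tilt -1.0 j [ 0.06 -0.33  1.93 -0.    1.54 -1.38] g 0.999 F [ 0.2  0.2 -0.2] REL [1.4, 1.0, 161.1] -0.1
```

```bash
python3 -m crank '[1.5,1.2,40,0,100, 1.5,1.2,80,0,100, 1.5,1.2,115,0,100, 1.5,1.2,140,0,100, 1.5,1.2,155,0,100, 1.5,1.2,160,0,100, 1.5,1.2,160,0,100, 1.5,1.2,160,0,0, 1.5,1.2,160,0,0, 1.5,1.2,160,0,0]';python3 -m crank '[0,0,0,0,0, 0,0,0,0,0, 0,0,0,0,0, 0,0,0,0,0, 0,0,-20,0,0, 0,0,-50,0,0, 0,0,-90,0,0, 0,0,-130,0,0, 0,0,-165,0,0, 0,0,-165,0,0]'; python3 -c "
from h import *
rel(.476,-.159,.22,82.2)"
```

```text
time: 23.6
tool_pos: [0.4619, 0.1028, 0.0536]
tool_rot: [0.001, 0.066, 0.998, 0.0]
contact_force: [0.3, 0.4, -0.6]
gripper_width: 0.51
time: 24.6
tool_pos: [0.4637, 0.1032, 0.2226]
tool_rot: [0.005, 0.066, 0.998, 0.001]
contact_force: [0.5, 0.1, -2.7]
gripper_width: 0.295
t 24.6 tcp [0.4637 0.1032 0.2226] yaw 82.4 tilt -1.0 j [ 0.06 -0.34  1.92  0.    1.55 -1.38] g 0.295 F [ 0.5  0.1 -2.7] REL [-46.9, -258.3, 2.5] 0.2
```

```bash
python3 -m crank '[0,0,0,5,0, 0,0,0,12,0, 0,0,0,20,0, 0,0,0,28,0, 0,0,0,36,0, 0,0,0,44,0, 0,0,0,52,0, 0,0,0,60,0, 0,0,0,68,0, 0,0,0,76,0]';python3 -m crank '[0,0,0,8,0, 0,0,0,16,0, 0,0,0,24,0, 0,0,0,32,0, 0,0,0,40,0, 0,0,0,48,0, 0,0,0,56,0, 0,0,0,64,0, 0,0,0,72,0, 0,0,0,80,0]';python3 -m crank '[0,0,0,8,0, 0,0,0,16,0, 0,0,0,22,0, 0,0,0,24,0, 0,0,0,24.2,0, 0,0,0,24.2,0, 0,0,0,24.2,0, 0,0,0,24.2,0, 0,0,0,24.2,0, 0,0,0,24.2,0]'; python3 -c "
from h import *
rel(.476,-.159,.22,82.2)"
```

```text
time: 25.6
tool_pos: [0.4595, 0.1029, 0.214]
tool_rot: [-0.002, 0.669, 0.743, -0.002]
contact_force: [0.4, -0.3, -3.2]
gripper_width: 0.299
time: 26.6
tool_pos: [0.4595, 0.1029, 0.214]
tool_rot: [-0.0, 0.99, 0.14, -0.002]
contact_force: [-0.1, 0.1, -3.7]
gripper_width: 0.295
time: 27.6
tool_pos: [0.461, 0.1028, 0.2174]
tool_rot: [-0.0, 0.998, -0.068, 0.0]
contact_force: [-0.8, -0.1, -3.1]
gripper_width: 0.293
t 27.6 tcp [0.461  0.1028 0.2174] yaw -97.8 tilt -1.0 j [ 0.06 -0.34  1.93  0.    1.55  1.77] g 0.293 F [-0.8 -0.1 -3.1] REL [50.5, 257.3, -2.6] -0.0
```

```bash
python3 -m crank '[4,20,-3,0,0, 10,55,-3,0,0, 17,90,-3,0,0, 25,125,-3,0,0, 32,160,-3,0,0, 38,195,-3,0,0, 44,225,-3,0,0, 49,247,-3,0,0, 50.5,257,-3,0,0, 50.5,257,-3,0,0]';python3 - <<'E'
from h import *
p=status.state()["tool_pos"];rel(.476,-.159,.22,82.2)
im,d=vision.grab_frame('wrist');P=wcloud(d);q=P[(abs(P[:,0]-.476)<.12)&(abs(P[:,1]+.16)<.125)]
for z in np.arange(.04,.32,.01):
    k=q[abs(q[:,2]-z)<.005]
    if len(k)>50:
        r=cv2.minAreaRect(k[:,:2].astype(np.float32));print("w",z.round(2),len(k),np.round(r[0],4),np.round(r[1],3),round(r[2],1))
for c in("top","scene"):
    _,dd=vision.grab_frame(c);P=cloud(c,dd);q=P[(abs(P[:,0]-.476)<.12)&(abs(P[:,1]+.16)<.125)]
    for lo,hi in((.086,.1),(.235,.27)):
        k=q[(q[:,2]>lo)&(q[:,2]<hi)]
        if len(k)>4:
            r=cv2.minAreaRect(k[:,:2].astype(np.float32));print(c,lo,len(k),np.round(r[0],4),np.round(r[1],3),round(r[2],1))
cv2.imwrite('pics/w4.png',im[:,:,::-1])
E
```

```text
time: 28.6
tool_pos: [0.4759, -0.1594, 0.2203]
tool_rot: [-0.0, 0.998, -0.069, -0.0]
contact_force: [0.2, 0.5, -3.2]
gripper_width: 0.294
t 28.6 tcp [ 0.4759 -0.1594  0.2203] yaw -97.9 tilt -1.0 j [-0.47 -0.26  1.86  0.    1.54  1.24] g 0.294 F [ 0.2  0.5 -3.2] REL [0.0, -0.4, 0.3] -0.1
w 0.04 262 [ 0.5588 -0.1601] [0.074 0.249] 0.2
w 0.05 483 [ 0.5509 -0.0997] [0.155 0.048] 52.9
w 0.07 53 [ 0.5338 -0.128 ] [0.097 0.003] 82.1
w 0.08 65 [ 0.5344 -0.1302] [0.093 0.003] 80.7
w 0.09 402 [ 0.5358 -0.1548] [0.153 0.01 ] 82.3
w 0.17 17619 [ 0.4895 -0.1584] [0.17 0.11] 82.2
w 0.18 3818 [ 0.4889 -0.1585] [0.174 0.112] 81.9
w 0.19 2211 [ 0.4827 -0.1591] [0.18  0.103] 82.2
w 0.2 2963 [ 0.4787 -0.1581] [0.179 0.108] 82.3
w 0.21 490 [ 0.4801 -0.157 ] [0.176 0.101] 82.4
w 0.22 262 [ 0.5066 -0.1456] [0.068 0.169] 29.8
w 0.23 319 [ 0.5077 -0.1782] [0.107 0.045] 82.1
w 0.24 680 [ 0.4794 -0.1571] [0.174 0.11 ] 82.2
w 0.25 1213 [ 0.483  -0.1578] [0.154 0.12 ] 82.1
w 0.26 4235 [ 0.48   -0.1571] [0.176 0.126] 82.3
w 0.27 1048 [ 0.4878 -0.1582] [0.053 0.009] 82.1
w 0.28 1174 [ 0.4878 -0.1584] [0.053 0.009] 82.0
w 0.29 1963 [ 0.4792 -0.1562] [0.054 0.027] 83.2
w 0.3 4485 [ 0.4793 -0.1577] [0.09  0.025] 81.9
w 0.31 5304 [ 0.4782 -0.1572] [0.099 0.028] 82.4
w 0.32 3576 [ 0.4798 -0.1571] [0.109 0.031] 82.4
top 0.086 27 [ 0.4422 -0.1206] [0.199 0.094] 46.9
top 0.235 123 [ 0.4807 -0.1354] [0.132 0.128] 82.5
scene 0.086 80 [ 0.4769 -0.162 ] [0.176 0.127] 81.9
scene 0.235 264 [ 0.4789 -0.16  ] [0.181 0.127] 82.1
```

View pics/w4.png

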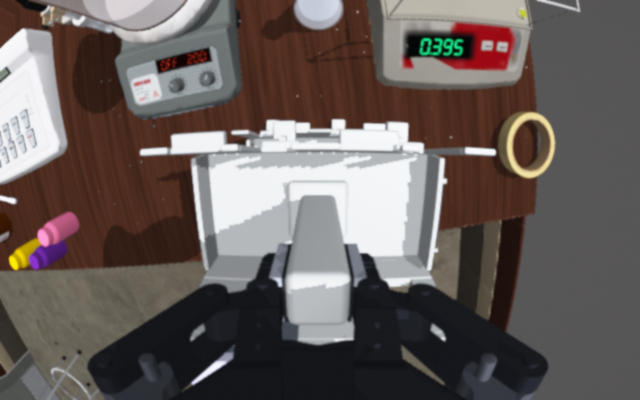

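The held tray sits about 3 mm in +x and 2 mm in +y off the lower tray, with yaw within 0.2°. I'll correct that and lower it onto the ledges.

```bash
python3 -m crank '[-2.7,2.4,0,0,0, -2.7,2.4,15,0,0, -2.7,2.4,30,0,0, -2.7,2.4,45,0,0, -2.7,2.4,55,0,0, -2.7,2.4,63,0,0, -2.7,2.4,67,0,0, -2.7,2.4,69,0,0, -2.7,2.4,69,0,0, -2.7,2.4,69,0,0]';python3 - <<'E'
from h import *
rel(.476,-.159,.22,82.2)
for c in("scene",):
    im,dd=vision.grab_frame(c);P=cloud(c,dd);q=P[(abs(P[:,0]-.476)<.12)&(abs(P[:,1]+.16)<.125)]
    for lo,hi in((.086,.096),(.18,.2)):
        k=q[(q[:,2]>lo)&(q[:,2]<hi)]
        if len(k)>4:
            r=cv2.minAreaRect(k[:,:2].astype(np.float32));print(c,lo,len(k),np.round(r[0],4),np.round(r[1],3),round(r[2],1),k[:,2].max())
E
```

```text
time: 29.75
tool_pos: [0.4734, -0.1609, 0.1521]
tool_rot: [0.0, 0.998, -0.068, 0.001]
contact_force: [0.2, 0.6, -3.0]
gripper_width: 0.297
t 29.75 tcp [ 0.4734 -0.1609  0.1521] yaw -97.8 tilt -1.0 j [-0.48 -0.22  1.95 -0.    1.42  1.23] g 0.297 F [ 0.2  0.6 -3. ] REL [2.3, -2.2, -67.9] -0.0
scene 0.086 31 [ 0.5153 -0.1322] [0.092 0.196] 32.9 0.09547157794868207
scene 0.18 157 [ 0.4762 -0.1624] [0.18  0.128] 81.7 0.19964629009120238
```

```bash
python3 -m crank '[0,0,2,0,0, 0,0,4,0,0, 0,0,5,0,0, 0,0,6,0,0, 0,0,7,0,0, 0,0,8,0,0, 0,0,9,0,0, 0,0,10,0,0, 0,0,10,0,0, 0,0,10,0,0]'
```

```text
time: 30.8
tool_pos: [0.4734, -0.1608, 0.1433]
tool_rot: [0.0, 0.998, -0.068, 0.0]
contact_force: [-3.4, 1.3, 5.5]
gripper_width: 0.299
```

Contact came at the height expected for the ledges, so I'll release and rise.

```bash
python3 -m crank '[0,0,-0.5,0,40, 0,0,-0.5,0,60, 0,0,-0.5,0,100, 0,0,-0.5,0,100, 0,0,-0.5,0,100, 0,0,-0.5,0,100, 0,0,-0.5,0,100, 0,0,-0.5,0,100, 0,0,-0.5,0,100, 0,0,-0.5,0,100]';python3 -m crank '[0,0,-20,0,100, 0,0,-50,0,100, 0,0,-80,0,100, 0,0,-110,0,100, 0,0,-140,0,100, 0,0,-140,0,100, 0,0,-140,0,100, 0,0,-140,0,100, 0,0,-140,0,100, 0,0,-140,0,100]';python3 - <<'E'
from h import *
rel(.476,-.159,.22,82.2)
im,d=vision.grab_frame('wrist');P=wcloud(d);s,ds=vision.grab_frame('scene')
def f(P,lo,hi):
    q=P[(abs(P[:,0]-.476)<.1)&(abs(P[:,1]+.16)<.12)&(P[:,2]>lo)&(P[:,2]<hi)]
    r=cv2.minAreaRect(q[:,:2].astype(np.float32)); A=np.c_[q[:,:2]-[.476,-.16],np.ones(len(q))];co=np.linalg.lstsq(A,q[:,2],rcond=None)[0]
    print(lo,len(q),np.round(r[0],4),np.round(r[1],3),round(r[2],1),"slope",co.round(3))
f(P,.175,.19);f(P,.215,.226)
q=P[(abs(P[:,0]-.476)<.035)&(abs(P[:,1]+.16)<.06)&(P[:,2]>.09)&(P[:,2]<.098)] # floor of top tray
f(P,.09,.099);S=cloud('scene',ds);f(S,.172,.19);f(S,.084,.097)
a=cv2.resize(s[100:220,220:412,::-1],(640,400),interpolation=3)
cv2.imwrite('pics/end.png',cv2.resize(np.vstack([im[:,:,::-1],a]),(480,600)))
E
```

```text
time: 31.8
tool_pos: [0.473, -0.1607, 0.1419]
tool_rot: [-0.0, 0.998, -0.068, -0.0]
contact_force: [-0.2, -0.5, -0.7]
gripper_width: 0.998
time: 32.8
tool_pos: [0.4725, -0.1604, 0.2804]
tool_rot: [-0.0, 0.998, -0.068, -0.001]
contact_force: [0.5, -0.4, 0.4]
gripper_width: 0.999
t 32.8 tcp [ 0.4725 -0.1604  0.2804] yaw -97.8 tilt -1.0 j [-0.48 -0.29  1.79 -0.    1.64  1.23] g 0.999 F [ 0.5 -0.4  0.4] REL [3.4, -1.8, 60.3] -0.0
0.175 2310 [ 0.4769 -0.1595] [0.176 0.128] 82.3 slope [ 0.005 -0.006  0.181]
0.215 968 [ 0.4773 -0.1593] [0.025 0.025] 81.7 slope [-0.031 -0.006  0.219]
0.09 8411 [ 0.4769 -0.1609] [0.173 0.132] 82.1 slope [ 0.002 -0.001  0.094]
0.172 163 [ 0.4768 -0.163 ] [0.176 0.128] 82.8 slope [ 0.008 -0.008  0.181]
0.084 351 [ 0.4851 -0.1634] [0.187 0.117] 87.8 slope [-0.013  0.001  0.094]
```

View pics/end.png

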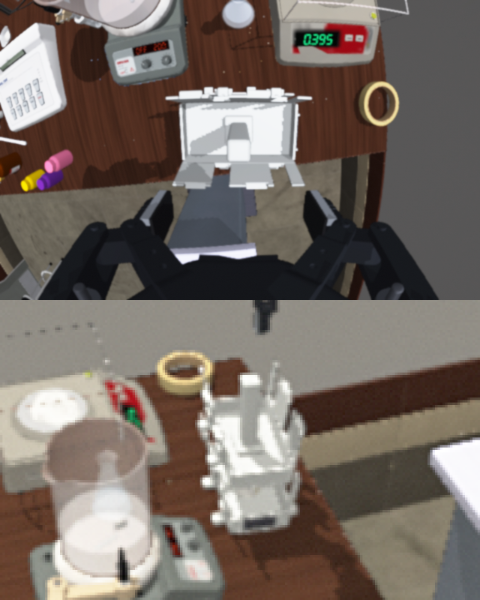

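The stack is level: the top tray's floor is at 0.094 (underside about 0.090), the slope is under 0.01, and the trays are centred within about 1 mm. The gripper is clear, so I'm handing in.

```bash
python3 -c "
from plant import order;print(order.job_done())"
```

```text
the job is handed in; nothing more can be done
None
```

The job is done and handed in at about 33 s of the allowed 72 s. I lifted out the handled tray and stood it on the bench beside the other. Then I stood the white yellow-capped bottle in the centre of the lower tray. Finally I put the handled tray back on top, turned half a turn.

**Last checks**
- **Upper tray:** its underside is about 90 mm above the bench, and its fitted slope is under 0.01 rad. It lies within about 1 mm of the lower tray's last measured centre, and its yaw is within 0.5° of half a turn.
- **Lower tray:** it stayed within about 2 mm of its start position, which is as close as I could measure, when last measured just before stacking. Only its card plate shows in the last picture, as it should after the half turn.
- **Bottle:** it was upright with its cap top at 82 mm when I released it. The closed stack hides it, so I couldn't check it again.
- **Bystanders:** the tape and flask show where they were in the last picture. The brown bottle is only partly in view, and I measured none of the three again.

**What went wrong or disagreed**
- **Missed first grasp:** the real fingertips end about 38 mm short of the reported TCP. The fingers closed just above the post, with about 6 N of contact. I measured the offset from wrist depth and used it for every later grasp.
- **Wrong-looking fit:** the last scene-camera fit of the lower rim gave 87.8° and a 9 mm shift. That height band mixes in the upper tray's floor and feet, so I disregarded it.
- **Pictures:** I viewed 9 of the 10 allowed.

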